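Set the cupping-water heater to level 6 and start it

TASK

Heat the water for the cupping: with a fingertip against the orange stud, turn the heater's selector clockwise (seen from above), counting the clicks from the red dot (off), to level 6, without going past level 6, and then press the green start button down and let it come back up. The selector is only to be pushed, lightly, never pinched or forced; leave the kettle and everything else standing where they are.

Things in the scene. Friction and masses are not known exactly. Their poses are not given: they have to be found in the camera images.
- hob: the heating plate: an aluminium box 260 (x) by 420 (y) by 60 mm high, fixed to the table, its place and yaw (up to 0.25 rad) vary. Origin at the centre of its underside, x away from the robot at yaw 0, z up. Kettle field (black, grey ring) centred at y +112 mm, black control panel at y -110 mm.
- selector (a joint): angle of the selector in rad, growing clockwise seen from above. 0 = off (red dot), then a detent every 0.5236 rad (30 degrees): levels 1 to 9, level 6 at 3.142; stops just beyond off and 9. Starts between off and about level 3. Leaving a detent takes 2 to 4 N at the stud; a little past half-way to the next level it snaps ahead into that detent; let go, it settles in the nearest.
- selector_axis (a point): centre of the top face of the selector, a grey plastic disc of 100 mm diameter lying level on the heating plate, 12 mm thick, its top 72 mm above the table; the point lies on its upright turning axis, at x +35 mm, y -115 mm of the heating plate. White marks on the panel around it, growing longer with the level, show levels 1 to 9; the stud points to the present one. At off (red dot) the stud lies at 45 degrees between the plate's +x and +y axes.
- stud_top (a point): centre of the top of the orange finger stud, an upright pin of 12 mm diameter standing 26 mm above the disc's top face (98 mm above the table), 40 mm from the turning axis; it turns with the disc.
- start (a joint): travel of the start button in m: 0 = up, 0.006 = fully down; a spring returns it. It takes 1.5 N to begin and 5 N to hold fully down; it counts as pressed beyond 0.004.
- start_top (a point): centre of the top of the green start button, 30 mm diameter, pressed straight down, in a steel collar of 46 mm diameter and 12 mm height; its top is 82 mm above the table when up, 113 mm from the selector's axis on the robot's side of it.
- kettle: bystander: steel gooseneck kettle, 140 mm diameter at the foot, 152 mm high, on the heating plate; handle to its -x, spout to its +x. Origin at the centre of its underside.
- bowl_a: bystander: white cupping bowl, 96 mm diameter, 62 mm high, loose on the table to the right of the heating plate. Origin under its centre.
- bowl_b: bystander: the same kind of bowl, also to the right of the heating plate, usually farther from the robot.
- tumbler: bystander: drinking glass, 72 mm diameter, 85 mm high, loose to the left of the heating plate. Origin under its centre.
- canister: bystander: black coffee canister, 74 mm diameter, 130 mm high, loose to the left of the heating plate. Origin under its centre.
- spoon: bystander: steel cupping spoon 170 mm long lying along the heating plate's x on top of it, between kettle field and control panel. Origin under its middle.

How it is judged:
By the outcome, as a careful person would: the job done as asked, in the order asked, and still so for the second after the job is handed in, with the robot touching nothing.
It also fails if it takes over 69 s, if anything falls off the work surface, if the arm or the gripper's body presses on something with over 40 N, if the wrist force passes 120 N, or if a joint passes its speed limit or range.

ROBOT

A 6-joint arm with a two-finger parallel gripper is mounted at the origin on the work surface. World frame = base frame: x ahead of the robot, y to its left, z up, the work surface at z = 0. Lengths are in m, angles in rad, forces in N, time in s.
With the tool pointing down it reaches from about 0.25 to 0.775 m from the base axis. Payload 4 kg.
Tool frame: the origin (TCP) lies at the very end of the fingers, on their centre line; the grasp point (between the pads) lies 19 mm behind it (robot.hold_point_z is the distance from the TCP to the grasp point, in m); z points along the fingers, y is the line along which they close (so a half turn about z gives the same grasp; the last joint's range is limited). The gripper opens to 94 mm and grips with 3 to 60 N. Pads are 16 mm wide; open, the fingers measure 119 mm over their backs; the gripper's body (75 mm by 177 mm) begins 78 mm behind the grasp point.
Start: joints at [1.077, 0.087, 1.371, -0, 1.684, -0.103], TCP at [0.21, 0.509, 0.206] pointing down, gripper open.
Joint ranges: [-3.1, 3.1], [-0.76, 2.03], [0.27, 2.55], [-1.08, 4.22], [0.17, 2.65], [-2.57, 2.57]. Speed limits (rad/s): [2.79, 2.79, 3.14, 3.14, 3.14, 3.14].

INTERFACE

Orientations are given as [roll, pitch, yaw] about the fixed x, y, z axes, in that order (R = Rz(yaw) Ry(pitch) Rx(roll)).
In Python, from bench import robot gives the robot as it stands.
- The arm moves only by the tool carry_out, never from a script. Its argument "steps" is a list of rows, each a list of 3 entries, a list of its own where there are three numbers: the shift along the tool's x, y, z in m, then the turn about the tool's z in units of 10 degrees (1.0 is 10 degrees), then the closure, from -1 (fully open) to 1 (shut). In form: [[[tx, ty, tz], roll, jaw], ...]. A call has 1 to 10 rows; each row is the pose to reach, as a shift and turn from the pose commanded when the call began, along the tool's axes at that moment; what a row does not reach only later rows make up. A row lasts 1/8 s, in which the tool goes at most 62.5 mm and 10.7 degrees, less where a joint would pass 70% of its speed; a pose out of reach is approached as far as the arm can. A call with a gripper value outside its range is refused whole. The fingers move at their own pace and stop on an object; the grip force is fixed at half the most. Time passes only in rows, so rows that repeat a pose let the fingers close. It gives the time, the measured TCP pose, the force, the opening and the grip force at its end, in the units of the state.
- robot.get_obs(): the state, without advancing time (a new reading comes with each control period).
- robot.snapshot(name): name is "scene" or "top" or "wrist"; returns a dict with "image" (420x560x3 uint8, red, green, blue), "z_map" (420x560 float32, m along the optical axis (not along the pixel's ray), 0 where there is no reading), "mtx" (3x3 intrinsics, pixels), "D" ([k1, k2, p1, p2, k3] as OpenCV has them; the pictures are not rectified), "R" (3x3) and "t" (3): a world point X has camera coordinates R X + t. Camera axes: x right, y down, z forward; pixel columns grow to the right and rows downward; lengths in m; the calibration is good to about 2 mm. A picture is of the moment at which its call begins.
- robot.close_job(): hands the job in; it is judged then, once.
The state is a dict: "time": time; "joint_positions": joint angles; "qvel": joint speeds; "joint_torque": joint torques, N m; "tool_pos": TCP position; "ee_rot": TCP orientation; "wrist_force": force on the tool from outside, world axes, zero at the start; "wrist_torque": the same for the moment, N m; "width": finger opening in m; "finger_force": force on a finger pad.
Only numpy, scipy, OpenCV 4.12 (cv2) and the standard library are available. Lean on these libraries where they do the work, as an engineer would, in place of code of your own. Each camera call takes 0.05 s, during which the arm holds its last target. There are 200 camera calls.

## Working session

There is one attempt and no reset: what is moved stays moved. The work goes in short steps, Python scripts to look and compute and a tool call to move; the robot and the scene stay as the last step left them, time stands still between calls to the robot, and variables do not carry over. Pictures are saved under pics/ and viewed, at most 10 in all, crops included, and the job is handed in when it is done.

Besides the shell and the picture viewer there is one more tool, called after "Emit:" as a command line: name --argument value ..., lists and objects as JSON in quotes. carry_out: Moves the arm, as the interface text tells. Its arguments: {"type":"object","properties":{"steps":{"type":"array","items":{"type":"array"}}},"required":["steps"]}

```bash
mkdir -p pics; ls; cat > h.py <<'E'
import numpy as np, cv2
from bench import robot
def ray(s,uv,z):
    p=cv2.undistortPoints(np.array(uv,float).reshape(-1,1,2),s["mtx"],np.array(s["D"],float)).reshape(-1,2)
    R=np.array(s["R"]);t=np.array(s["t"]);c=-R.T@t
    d=np.c_[p,np.ones(len(p))]@R
    return c+d*((z-c[2])/d[:,2])[:,None]
def blobs(s,lo,hi,amin=15):
    h=cv2.cvtColor(s["image"],cv2.COLOR_RGB2HSV)
    m=cv2.inRange(h,np.array(lo),np.array(hi))
    n,l,st,c=cv2.connectedComponentsWithStats(m)
    return [(st[i].tolist(),c[i].round(1).tolist()) for i in range(1,n) if st[i,4]>=amin]
E
python3 - <<'E'
from h import *
o=robot.get_obs();print(o)
for n in("top","scene"):
    s=robot.snapshot(n);cv2.imwrite(f"pics/{n}0.png",s["image"][:,:,::-1])
    for k,lo,hi in(("orange",(8,150,120),(20,255,255)),("green",(45,100,60),(85,255,255)),("red",(0,150,100),(6,255,255))):
        for b in blobs(s,lo,hi): print(n,k,b,[ray(s,b[1],z).round(4).tolist() for z in(.06,.082,.098)])
E
```

```text
pics
{'time': 0.0, 'joint_positions': array([ 1.07687936e+00,  8.79335421e-02,  1.37221380e+00, -3.75993407e-06,
        1.68357714e+00, -1.03096926e-01]), 'qvel': array([-0.00167465,  0.00068133, -0.00015577,  0.00015542, -0.00088495,
       -0.00012934]), 'joint_torque': array([ 5.24633851e-04, -3.40159786e+01, -3.02439737e+01,  7.18385051e-02,
        3.23344523e-02, -1.75004234e-04]), 'tool_pos': array([0.20927192, 0.50805736, 0.20433642]), 'ee_rot': array([-3.13947176e+00, -2.15678668e-04,  2.75077197e+00]), 'wrist_force': array([-0.37907811, -0.07940897,  0.16492787]), 'wrist_torque': array([0.01092418, 0.00919082, 0.06880464]), 'finger_force': 0.0, 'width': 0.09362588992270605}
top orange ([356, 183, 5, 6, 19], [358.2, 185.6]) [[[0.6375, -0.1326, 0.06]], [[0.6312, -0.1287, 0.082]], [[0.6266, -0.1259, 0.098]]]
top green ([360, 251, 12, 13, 129], [365.5, 257.0]) [[[0.4782, -0.1466, 0.06]], [[0.4758, -0.1423, 0.082]], [[0.474, -0.1392, 0.098]]]
scene orange ([121, 62, 7, 6, 17], [124.5, 64.2]) [[[-0.3426, -0.676, 0.06]], [[-0.2896, -0.6553, 0.082]], [[-0.251, -0.6403, 0.098]]]
sc
[... 531 characters left out ...]
0.3233, 0.098]]]
scene orange ([259, 66, 6, 7, 18], [262.3, 68.3]) [[[-0.3466, -0.1038, 0.06]], [[-0.2934, -0.0986, 0.082]], [[-0.2548, -0.0948, 0.098]]]
scene orange ([127, 68, 25, 5, 48], [140.1, 70.9]) [[[-0.2779, -0.5901, 0.06]], [[-0.2267, -0.5718, 0.082]], [[-0.1894, -0.5584, 0.098]]]
scene orange ([181, 71, 42, 4, 66], [201.0, 73.1]) [[[-0.2751, -0.3411, 0.06]], [[-0.2239, -0.3295, 0.082]], [[-0.1867, -0.321, 0.098]]]
scene orange ([213, 207, 5, 10, 40], [215.4, 211.6]) [[[0.5972, -0.1339, 0.06]], [[0.6247, -0.1279, 0.082]], [[0.6448, -0.1236, 0.098]]]
scene green ([214, 176, 10, 8, 69], [218.6, 179.5]) [[[0.4535, -0.1493, 0.06]], [[0.485, -0.1429, 0.082]], [[0.5078, -0.1382, 0.098]]]
```

```bash
python3 - <<'E'
import cv2
i=cv2.imread("pics/top0.png")
c=cv2.resize(i[140:290,250:450],None,fx=4,fy=4,interpolation=cv2.INTER_CUBIC);cv2.imwrite("pics/crop0.png",c)
E
```

```text
(no output)
```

View pics/top0.png

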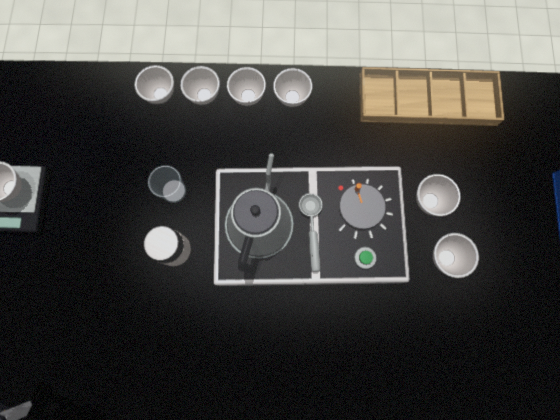

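View pics/crop0.png

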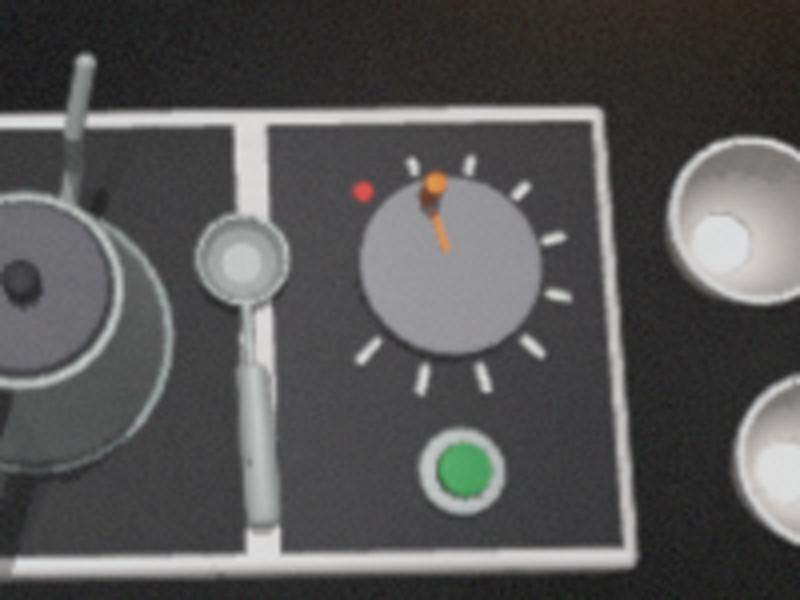

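The top view shows the stud at about (358.5, 185.7), on the first white mark, which is level 1. The red dot is at (341, 187.5), the disc centre at about (362.6, 206) and the button at (365.5, 257).

```bash
python3 - <<'E'
from h import *
s=robot.snapshot("top")
h=cv2.cvtColor(s["image"],cv2.COLOR_RGB2HSV)
m=cv2.inRange(h,np.array((0,0,90)),np.array((179,70,165)));m[:, :325]=0;m[:,392:]=0;m[:175]=0;m[240:]=0
m=cv2.morphologyEx(m,cv2.MORPH_OPEN,np.ones((7,7)))
c=max(cv2.findContours(m,0,2)[0],key=cv2.contourArea)
e=cv2.fitEllipse(cv2.convexHull(c));print(e)
A=ray(s,e[0],.072)[0];B=ray(s,[365.5,257.0],.082)[0];S=ray(s,[358.4,185.7],.098)[0]
r=np.array(e[1])/2
print("diam",ray(s,[e[0][0]+r.mean(),e[0][1]],.072)[0]-A)
d=A-B;y=np.arctan2(d[1],d[0]);q=S-A
print("A",A,"B",B,"dist",np.hypot(*d[:2]),"yaw",y,"S",S,"r",np.hypot(*q[:2]),"level",(np.pi/4+y-np.arctan2(q[1],q[0]))/.5236)
rd=ray(s,[341,187.5],.06)[0]-A; print("red ang-yaw",np.degrees(np.arctan2(rd[1],rd[0])-y))
cor=ray(s,np.array([[250+598/4,140+112/4],[250+632/4,140+562/4],[216,283]]),.06);print(cor)
E
```

```text
((362.156005859375, 205.59829711914062), (44.6806755065918, 46.38929748535156), 115.265869140625)
diam [ 0.0012948  -0.04983517  0.        ]
A [ 0.58899422 -0.13860202  0.072     ] B [ 0.47575225 -0.14231559  0.082     ] dist 0.11330284095226799 yaw 0.03278145802052163 S [ 0.62642482 -0.12628339  0.098     ] r 0.03940556649720552 level 0.9553827767081824
red ang-yaw 44.01161187108907
[[ 0.68128463 -0.22667005  0.06      ]
 [ 0.4301267  -0.23686269  0.06      ]
 [ 0.41441122  0.1726404   0.06      ]]
```

```bash
cat >> h.py <<'E'
A=np.array([.589,-.1386]); YAW=.034
def pose(L,gap,z):  # finger pose behind the stud at level L: gap between finger face (-x) and stud
    th=np.pi/4+YAW-L*.5236; r=np.array([np.cos(th),np.sin(th)]); t=np.array([r[1],-r[0]])
    return np.r_[A+.040*r-t*(.014+gap),z],th+np.pi/2
def row(p,yaw,start=None):  # step row from start (pos,yaw), tool down
    if start is None:
        o=robot.get_obs(); start=(o["tool_pos"],o["ee_rot"][2])
    p0,y0=start; d=np.array(p)-p0; c,s=np.cos(y0),np.sin(y0)
    dy=(y0-yaw+np.pi)%(2*np.pi)-np.pi
    return [round(c*d[0]+s*d[1],4),round(s*d[0]-c*d[1],4),round(-d[2],4)],round(np.degrees(dy)/10,3)
E
python3 - <<'E'
from h import *
p,y=pose(1,.014,.204);print(p,y,row(p,y))
E
```

```text
[ 0.61910069 -0.10015591  0.204     ] 1.866594490192345 ([np.float64(-0.6106), np.float64(-0.4064), np.float64(0.0006)], np.float64(5.066))
```

Emit:
carry_out --steps '[[[-0.05,-0.033,0.0],0.5,1],[[-0.1,-0.067,0.0],1.0,1],[[-0.15,-0.1,0.0],1.5,1],[[-0.2,-0.133,0.0],2.0,1],[[-0.25,-0.166,0.0],2.5,1],[[-0.3,-0.2,0.0],3.0,1],[[-0.35,-0.233,0.0],3.5,1],[[-0.4,-0.266,0.0],4.0,1],[[-0.45,-0.3,0.0],4.5,1],[[-0.5,-0.333,0.0],5.0,1]]'

```text
time: 1.4
tool_pos: [0.5457, 0.0084, 0.2052]
ee_rot: [-3.142, -0.0, 1.875]
wrist_force: [1.2, 0.9, 0.9]
width: 0.0005
finger_force: 0.0
```

```bash
python3 - <<'E'
from h import *
o=robot.get_obs();print(o["time"],o["tool_pos"],o["ee_rot"],o["width"])
p,y=pose(1,.014,.204);print(row(p,y))
E
```

```text
1.4 [0.54565014 0.00836138 0.20519008] [-3.14154443e+00 -4.33186478e-04  1.87492652e+00] 0.0005126790539872325
([np.float64(-0.1255), np.float64(0.0376), np.float64(0.0012)], np.float64(0.048))
```

Emit:
carry_out --steps '[[[-0.05,0.015,0.0],0.05,1],[[-0.1,0.03,0.0],0.05,1],[[-0.1255,0.0376,0.0],0.05,1],[[-0.1255,0.0376,0.03],0.05,1],[[-0.1255,0.0376,0.05],0.05,1],[[-0.1255,0.0376,0.05],0.05,1],[[-0.1255,0.0376,0.05],0.05,1]]'

```text
time: 2.28
tool_pos: [0.6191, -0.098, 0.1563]
ee_rot: [3.141, 0.0, 1.87]
wrist_force: [-0.0, -0.3, -0.0]
width: 0.0003
finger_force: 0.0
```

```bash
python3 - <<'E'
from h import *
s=robot.snapshot("wrist");cv2.imwrite("pics/w1.png",s["image"][:,:,::-1])
for k,lo,hi,z in(("orange",(8,150,100),(22,255,255),.098),("green",(45,100,60),(85,255,255),.082),("red",(0,150,100),(6,255,255),.06)):
    for b in blobs(s,lo,hi,60): print(k,b,ray(s,b[1],z).round(4).tolist())
o=robot.get_obs();print(o["tool_pos"],o["ee_rot"],pose(1,0,0))
p,y=pose(1,.010,.082);print(p,row(p,y))
E
```

```text
orange ([235, 250, 23, 5, 98], [244.4, 251.9]) [[0.6022, -0.1213, 0.098]]
orange ([282, 337, 5, 71, 243], [283.8, 372.4]) [[0.6581, -0.2083, 0.098]]
orange ([270, 339, 4, 69, 240], [271.4, 373.9]) [[0.6493, -0.2124, 0.098]]
green ([53, 198, 46, 41, 1426], [75.4, 218.0]) [[0.4794, -0.1386, 0.082]]
red ([290, 203, 13, 12, 126], [295.9, 208.4]) [[0.6318, -0.0907, 0.06]]
[ 0.61939914 -0.09805092  0.15687653] [3.13965570e+00 1.05026850e-03 1.86965278e+00] (array([ 0.62318174, -0.11354789,  0.        ]), 1.866594490192345)
[ 0.62026671 -0.10398219  0.082     ] ([np.float64(-0.0059), np.float64(-0.0009), np.float64(0.0749)], np.float64(0.018))
```

View pics/w1.png

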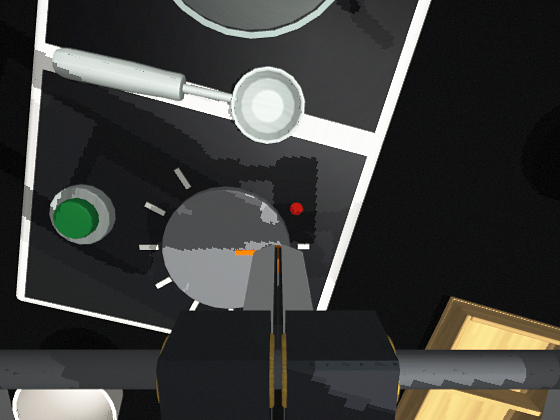

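The wrist view shows the red dot at (296, 208), the start button at (75, 218) and the disc. The stud is hidden behind the closed fingers. The positions agree with the top view to about 4 mm, so I'll go down behind the stud.

Emit:
carry_out --steps '[[[-0.003,-0.001,0.03],0,1],[[-0.003,-0.001,0.055],0,1],[[-0.003,-0.001,0.074],0,1],[[-0.003,-0.001,0.074],0,1],[[-0.003,-0.001,0.074],0,1]]'

```text
time: 2.95
tool_pos: [0.6196, -0.1013, 0.0829]
ee_rot: [3.14, 0.001, 1.869]
wrist_force: [0.4, 0.6, 0.2]
width: 0.0006
finger_force: 0.0
```

```bash
python3 - <<'E'
from h import *
o=robot.get_obs();print(o["tool_pos"],o["ee_rot"],o["wrist_force"])
s=robot.snapshot("top");i=s["image"][160:270,300:420,::-1];cv2.imwrite("pics/t2.png",cv2.resize(i,None,fx=5,fy=5,interpolation=cv2.INTER_CUBIC))
for b in blobs(s,(8,150,100),(22,255,255),4): print(b,ray(s,b[1],.098))
print("red",ray(s,[341,187.5],.06))
for L in(1,1.2,1.4,1.6,1.8,2,2.2,2.4,2.6): print(L,row(*pose(L,0,.082)))
E
```

```text
[ 0.61956463 -0.10134271  0.08290028] [3.13953350e+00 1.10507126e-03 1.86949271e+00] [0.42084271 0.59334344 0.19660083]
red [[ 0.63210286 -0.09413312  0.06      ]]
1 ([np.float64(-0.0126), np.float64(-0.0003), np.float64(0.0012)], np.float64(0.017))
1.2 ([np.float64(-0.0169), np.float64(0.001), np.float64(0.0012)], np.float64(0.617))
1.4 ([np.float64(-0.0213), np.float64(0.0017), np.float64(0.0012)], np.float64(1.217))
1.6 ([np.float64(-0.0257), np.float64(0.0021), np.float64(0.0012)], np.float64(1.817))
1.8 ([np.float64(-0.0301), np.float64(0.0019), np.float64(0.0012)], np.float64(2.417))
2 ([np.float64(-0.0345), np.float64(0.0013), np.float64(0.0012)], np.float64(3.017))
2.2 ([np.float64(-0.0388), np.float64(0.0003), np.float64(0.0012)], np.float64(3.617))
2.4 ([np.float64(-0.043), np.float64(-0.0013), np.float64(0.0012)], np.float64(4.217))
2.6 ([np.float64(-0.047), np.float64(-0.0032), np.float64(0.0012)], np.float64(4.817))
```

View pics/t2.png

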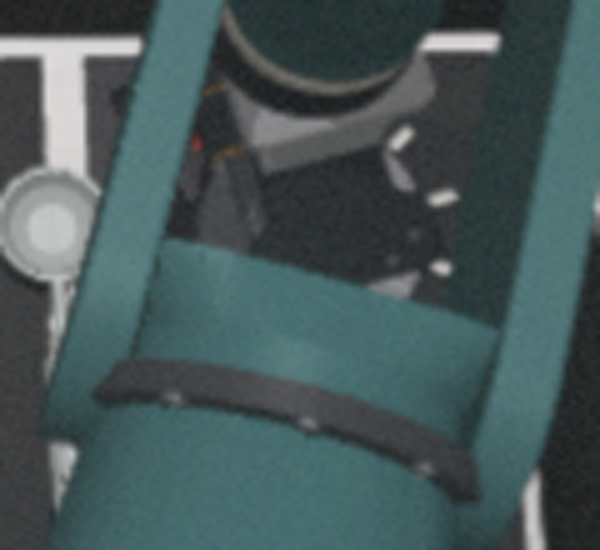

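The arm hides the stud from the top camera, so I'll count clicks by wrist force and check with the wrist camera. Next is a slow push up to level 1.4.

Emit:
carry_out --steps '[[[-0.006,0.0,0.001],0,1],[[-0.01,0.0,0.001],0,1],[[-0.0126,0.0,0.001],0,1],[[-0.0148,0.0005,0.001],0.3,1],[[-0.0169,0.001,0.001],0.6,1],[[-0.0191,0.0014,0.001],0.9,1],[[-0.0213,0.0017,0.001],1.2,1],[[-0.0213,0.0017,0.001],1.2,1]]'

```text
time: 4.0
tool_pos: [0.6271, -0.1209, 0.0808]
ee_rot: [3.14, -0.0, 1.661]
wrist_force: [0.7, 2.4, 1.1]
width: 0.0005
finger_force: 0.8
```

```bash
python3 - <<'E'
from h import *
o=robot.get_obs();print(o["tool_pos"],o["ee_rot"],o["wrist_force"],o["wrist_torque"],pose(1.4,0,.082))
s=robot.snapshot("scene")
for b in blobs(s,(6,120,80),(22,255,255),4):
    if b[1][1]>100:print(b,ray(s,b[1],.09))
cv2.imwrite("pics/s3.png",cv2.resize(s["image"][130:270,130:310,::-1],None,fx=4,fy=4,interpolation=cv2.INTER_CUBIC))
E
```

```text
[ 0.62711546 -0.12086214  0.08077756] [ 3.14038178e+00 -3.49866902e-04  1.66074646e+00] [0.67531791 2.35907853 1.08445955] [ 0.2836988  -0.14391494 -0.05999544] (array([ 0.62764343, -0.12120214,  0.082     ]), 1.657154490192345)
([207, 175, 2, 5, 10], [207.5, 177.0]) [[ 0.48733441 -0.17231253  0.09      ]]
([224, 179, 4, 3, 8], [225.5, 179.8]) [[ 0.4961447  -0.12188658  0.09      ]]
([209, 207, 6, 11, 49], [211.3, 212.1]) [[ 0.63761405 -0.13544538  0.09      ]]
([102, 275, 6, 1, 6], [104.5, 275.0]) [[ 0.87287079 -0.32596663  0.09      ]]
([85, 283, 2, 2, 4], [85.5, 283.5]) [[ 0.90124309 -0.35795052  0.09      ]]
([154, 282, 4, 6, 7], [155.4, 284.7]) [[ 0.89012623 -0.20965248  0.09      ]]
([116, 286, 4, 4, 5], [117.4, 287.2]) [[ 0.90480745 -0.28706122  0.09      ]]
([152, 289, 2, 6, 7], [152.6, 291.6]) [[ 0.9097948  -0.21044169  0.09      ]]
([151, 289, 6, 17, 20], [153.7, 296.8]) [[ 0.92363583 -0.20448417  0.09      ]]
([113, 291, 3, 6, 6], [114.2, 293.5]) [[ 0.92270295 -0.28814635  0.09      ]]
([117, 291, 3, 7, 7], [117.9, 294.0]) [[ 0.92329043 -0.28006888  0.09      ]]
([150, 296, 3, 4, 5], [150.8, 297.2]) [[ 0.92527316 -0.21010992  0.09      ]]
([72, 299, 3, 5, 7], [73.3, 300.9]) [[ 0.9510114  -0.36548315  0.09      ]]
([114, 299, 3, 4, 5], [115.0, 300.8]) [[ 0.94197115 -0.28019831  0.09      ]]
([76, 302, 2, 4, 4], [76.8, 303.5]) [[ 0.95701944 -0.35567217  0.09      ]]
([74, 307, 2, 4, 4], [74.5, 308.5]) [[ 0.97033199 -0.35540346  0.09      ]]
([147, 306, 4, 4, 6], [148.5, 307.7]) [[ 0.95318979 -0.20737646  0.09      ]]
([33, 309, 3, 4, 6], [33.8, 310.5]) [[ 0.98441636 -0.43623134  0.09      ]]
([70, 312, 4, 4, 6], [71.7, 313.3]) [[ 0.98300748 -0.35634782  0.09      ]]
([106, 317, 3, 3, 5], [106.8, 318.0]) [[ 0.98729148 -0.28226487  0.09      ]]
([65, 318, 4, 2, 4], [66.5, 318.2]) [[ 0.99622549 -0.36197062  0.09      ]]
```

View pics/s3.png

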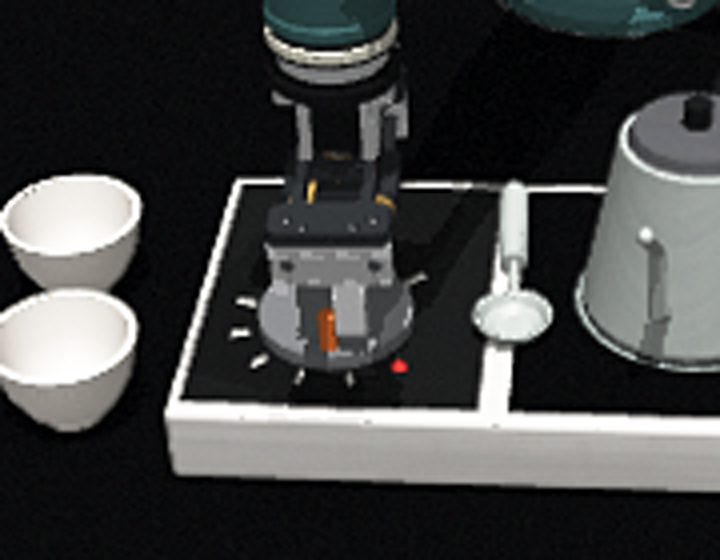

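The scene camera shows the stud at crop (328, 330) against the finger and still between marks 1 and 2. The force is 2.4 N. I'll continue in slow rows along the arc.

```bash
cat >> h.py <<'E'
def arc(L0,L1,n=10):
    st=pose(L0,0,.082)[0],pose(L0,0,.082)[1]
    for L in np.linspace(L0,L1,n+1)[1:]:
        a,b=row(*pose(L,0,.082),start=st); print(round(L,2),[float(v) for v in a],float(b))
E
python3 - <<'E'
from h import *
arc(1.4,2.6)
E
```

```text
1.52 [-0.0025, 0.0008, -0.0] 0.36
1.64 [-0.0051, 0.0014, -0.0] 0.72
1.76 [-0.0077, 0.0019, -0.0] 1.08
1.88 [-0.0104, 0.0022, -0.0] 1.44
2.0 [-0.013, 0.0024, -0.0] 1.8
2.12 [-0.0157, 0.0023, -0.0] 2.16
2.24 [-0.0184, 0.0022, -0.0] 2.52
2.36 [-0.021, 0.0018, -0.0] 2.88
2.48 [-0.0236, 0.0013, -0.0] 3.24
2.6 [-0.0262, 0.0006, -0.0] 3.6
```

Emit:
carry_out --steps '[[[-0.0025,0.0008,-0.0005],0.36,1],[[-0.0051,0.0014,-0.001],0.72,1],[[-0.0077,0.0019,-0.001],1.08,1],[[-0.0104,0.0022,-0.001],1.44,1],[[-0.013,0.0024,-0.001],1.8,1],[[-0.0157,0.0023,-0.001],2.16,1],[[-0.0184,0.0022,-0.001],2.52,1],[[-0.021,0.0018,-0.001],2.88,1],[[-0.0236,0.0013,-0.001],3.24,1],[[-0.0262,0.0006,-0.001],3.6,1]]'

```text
time: 5.3
tool_pos: [0.6292, -0.1474, 0.0812]
ee_rot: [-3.141, 0.001, 1.03]
wrist_force: [-0.2, 0.2, -0.1]
width: 0.0003
finger_force: 0.0
```

```bash
cat >> h.py <<'E'
def check(L):
    o=robot.get_obs();p,y=pose(L,0,.082)
    print(o["time"],"pos err",(o["tool_pos"]-p).round(4),"yaw err",round(o["ee_rot"][2]-y,3),o["wrist_force"].round(2),"row to nominal",row(p,y))
    s=robot.snapshot("scene")
    for b in blobs(s,(6,120,80),(22,255,255),4):
        if 190<b[1][1]<240 and 150<b[1][0]<260:
            u=ray(s,b[1],.085)[0];q=u[:2]-A;print(b,u.round(4),"r",np.hypot(*q).round(4),"level",((np.pi/4+YAW-np.arctan2(q[1],q[0]))%(2*np.pi)/.5236).round(2))
    return s
E
python3 - <<'E'
from h import *
check(2.6)
E
```

```text
5.3 pos err [-0.0013 -0.0002 -0.0008] yaw err 0.001 [-0.15  0.21 -0.07] row to nominal ([np.float64(0.0008), np.float64(0.001), np.float64(-0.0008)], np.float64(0.009))
([200, 206, 5, 10, 21], [201.2, 211.8]) [ 0.6324 -0.162   0.085 ] r 0.0493 level 2.51
```

Emit:
carry_out --steps '[[[-0.0025,0.0008,0.0],0.36,1],[[-0.0051,0.0014,0.0],0.72,1],[[-0.0077,0.0019,0.0],1.08,1],[[-0.0104,0.0022,0.0],1.44,1],[[-0.013,0.0024,0.0],1.8,1],[[-0.0157,0.0023,0.0],2.16,1],[[-0.0184,0.0022,0.0],2.52,1],[[-0.021,0.0018,0.0],2.88,1],[[-0.0236,0.0013,0.0],3.24,1],[[-0.0262,0.0006,0.0],3.6,1]]'

```text
time: 6.6
tool_pos: [0.6162, -0.1703, 0.0812]
ee_rot: [3.141, 0.001, 0.403]
wrist_force: [-0.4, 0.0, 2.0]
width: 0.0006
finger_force: 0.0
```

```bash
python3 - <<'E'
from h import *
s=check(3.8)
s=robot.snapshot("wrist");cv2.imwrite("pics/w4.png",s["image"][:,:,::-1])
E
```

```text
6.6 pos err [-0.0013 -0.0004 -0.0008] yaw err 0.002 [-0.45  0.04  2.  ] row to nominal ([np.float64(0.0013), np.float64(0.0002), np.float64(-0.0008)], np.float64(0.012))
([205, 206, 6, 3, 10], [207.5, 207.0]) [ 0.6118 -0.15    0.085 ] r 0.0255 level 2.45
```

View pics/w4.png

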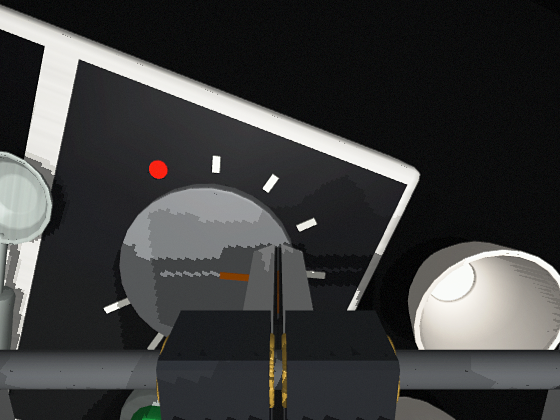

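The wrist view shows the orange pointer on the disc at (235, 277), aimed at the fourth white mark at (318, 275), so the selector is at level 4. I'll continue to 5.

Emit:
carry_out --steps '[[[-0.0025,0.0008,-0.001],0.36,1],[[-0.0051,0.0014,-0.001],0.72,1],[[-0.0077,0.0019,-0.001],1.08,1],[[-0.0104,0.0022,-0.001],1.44,1],[[-0.013,0.0024,-0.001],1.8,1],[[-0.0157,0.0023,-0.001],2.16,1],[[-0.0184,0.0022,-0.001],2.52,1],[[-0.021,0.0018,-0.001],2.88,1],[[-0.0236,0.0013,-0.001],3.24,1]]'

```text
time: 7.82
tool_pos: [0.5955, -0.1805, 0.0824]
ee_rot: [3.141, -0.0, -0.162]
wrist_force: [1.5, 0.2, 0.3]
width: 0.0003
finger_force: 0.9
```

```bash
cat >> h.py <<'E'
def wlevel():
    s=robot.snapshot("wrist")
    for b in blobs(s,(6,130,60),(22,255,255),20):
        if b[1][1]<320:
            u=ray(s,b[1],.072)[0];q=u[:2]-A;print("wrist",b,u.round(4),"r",np.hypot(*q).round(4),"level",((np.pi/4+YAW-np.arctan2(q[1],q[0]))%(2*np.pi)/.5236).round(2))
    return s
E
python3 - <<'E'
from h import *
check(4.88);wlevel();arc(4.88,5.68)
E
```

```text
7.825 pos err [-0.0007 -0.0002  0.0004] yaw err 0.003 [1.52 0.18 0.32] row to nominal ([np.float64(0.0007), np.float64(-0.0003), np.float64(0.0004)], np.float64(0.016))
([200, 202, 2, 3, 5], [200.6, 203.2]) [ 0.5978 -0.1702  0.085 ] r 0.0328 level 4.05
([203, 204, 8, 3, 13], [206.8, 204.8]) [ 0.603  -0.1533  0.085 ] r 0.0203 level 3.11
wrist ([277, 269, 2, 42, 63], [277.7, 292.9]) [ 0.5713 -0.1754  0.072 ] r 0.0408 level 5.42
wrist ([219, 272, 30, 9, 211], [233.5, 275.8]) [ 0.5859 -0.1525  0.072 ] r 0.0143 level 4.98
4.96 [-0.0017, 0.0006, -0.0] 0.24
5.04 [-0.0034, 0.001, -0.0] 0.48
5.12 [-0.0051, 0.0014, -0.0] 0.72
5.2 [-0.0069, 0.0018, -0.0] 0.96
5.28 [-0.0086, 0.002, -0.0] 1.2
5.36 [-0.0104, 0.0022, -0.0] 1.44
5.44 [-0.0122, 0.0023, -0.0] 1.68
5.52 [-0.0139, 0.0024, -0.0] 1.92
5.6 [-0.0157, 0.0023, -0.0] 2.16
5.68 [-0.0175, 0.0022, -0.0] 2.4
```

The pointer reads level 4.98 with a light contact. Next I'll push gently just past half-way to 6.

Emit:
carry_out --steps '[[[-0.0017,0.0006,0.0],0.24,1],[[-0.0034,0.001,0.0],0.48,1],[[-0.0051,0.0014,0.0],0.72,1],[[-0.0069,0.0018,0.0],0.96,1],[[-0.0086,0.002,0.0],1.2,1],[[-0.0104,0.0022,0.0],1.44,1],[[-0.0122,0.0023,0.0],1.68,1],[[-0.0122,0.0023,0.0],1.68,1]]'

```text
time: 8.93
tool_pos: [0.5828, -0.1807, 0.0824]
ee_rot: [3.141, 0.0, -0.453]
wrist_force: [-0.2, -0.4, -0.5]
width: 0.0007
finger_force: 0.0
```

```bash
python3 - <<'E'
from h import *
check(5.44);wlevel();arc(5.44,5.8,6)
E
```

```text
8.925 pos err [-0.001  -0.      0.0004] yaw err 0.005 [-0.21 -0.39 -0.47] row to nominal ([np.float64(0.0009), np.float64(-0.0005), np.float64(0.0004)], np.float64(0.029))
([201, 192, 4, 10, 24], [203.0, 197.4]) [ 0.573  -0.1687  0.085 ] r 0.0342 level 5.5
([205, 201, 7, 5, 13], [208.2, 203.2]) [ 0.5961 -0.151   0.085 ] r 0.0143 level 3.57
wrist ([218, 273, 31, 12, 212], [232.6, 278.8]) [ 0.5799 -0.1499  0.072 ] r 0.0145 level 5.86
wrist ([277, 301, 2, 19, 37], [277.5, 310.2]) [ 0.5508 -0.1639  0.072 ] r 0.0459 level 6.45
5.5 [-0.0013, 0.0004, -0.0] 0.18
5.56 [-0.0025, 0.0008, -0.0] 0.36
5.62 [-0.0038, 0.0011, -0.0] 0.54
5.68 [-0.0051, 0.0014, -0.0] 0.72
5.74 [-0.0064, 0.0017, -0.0] 0.9
5.8 [-0.0077, 0.0019, -0.0] 1.08
```

It has snapped ahead and the force is gone. I'll back off, rise, and verify.

Emit:
carry_out --steps '[[[0.005,0,0],0,1],[[0.01,0,0],0,1],[[0.01,0,-0.025],0,1],[[0.01,0,-0.06],0,1],[[0.01,0,-0.1],0,1],[[0.06,0,-0.1],0,1],[[0.11,0,-0.1],0,1],[[0.16,0,-0.1],0,1],[[0.16,0,-0.1],0,1]]'

```text
time: 10.15
tool_pos: [0.7282, -0.2525, 0.1755]
ee_rot: [3.141, 0.007, -0.456]
wrist_force: [-0.6, 0.9, -0.4]
width: 0.0005
finger_force: 0.0
```

```bash
python3 - <<'E'
from h import *
o=robot.get_obs();print(o["tool_pos"],o["ee_rot"])
s=wlevel()
for b in blobs(s,(45,100,60),(85,255,255),60): print("green",b,ray(s,b[1],.082))
t=robot.snapshot("top")
for k,lo,hi,z in(("o",(6,130,90),(22,255,255),.098),("g",(45,100,60),(85,255,255),.082)):
    for b in blobs(t,lo,hi,4):
        if 325<b[1][0]<400 and 170<b[1][1]<275:
            u=ray(t,b[1],z)[0];q=u[:2]-A;print(k,b,u,np.hypot(*q),((np.pi/4+YAW-np.arctan2(q[1],q[0]))%(2*np.pi)/.5236))
a=s["image"][:,:,::-1];cv2.imwrite("pics/w6.png",a)
print(row([.4765,-.1415,.12],o["ee_rot"][2]))
E
```

```text
[ 0.72821175 -0.252485    0.17546724] [ 3.14114984  0.0071979  -0.45594657]
o ([366, 209, 7, 6, 12], [369.0, 211.5]) [ 0.57043576 -0.14803552  0.098     ] 0.020824503677370633 6.666834383762582
o ([375, 214, 6, 6, 26], [377.6, 216.4]) [ 0.56032519 -0.16602679  0.098     ] 0.03967963936066956 6.1074001747816204
g ([360, 251, 9, 12, 76], [363.5, 256.0]) [ 0.47775536 -0.13812793  0.082     ] 0.11124563852053757 7.573022070799152
([np.float64(-0.2728), np.float64(0.0115), np.float64(0.0604)], np.float64(0.004))
```

View pics/w6.png

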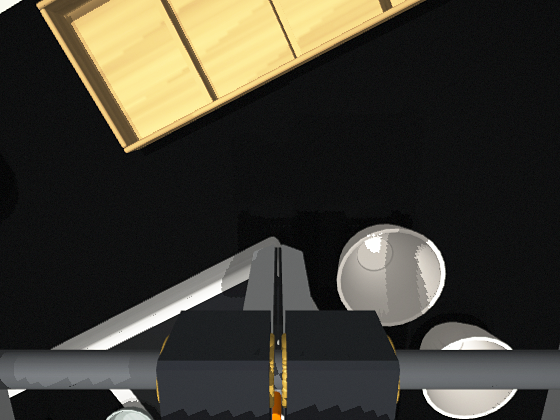

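The wrist view shows only the tray at the top and the bowls at (390, 275) and (470, 375), with nothing in contact. The top camera puts the stud at (377.6, 216.4), which is level 6 (6.1, radius 39.7 mm). Next I'll go above the button.

Emit:
carry_out --steps '[[[-0.05,0.002,0],0,1],[[-0.1,0.004,0],0,1],[[-0.15,0.006,0],0,1],[[-0.2,0.009,0],0,1],[[-0.25,0.011,0],0,1],[[-0.273,0.0115,0],0,1],[[-0.273,0.0115,0.04],0,1],[[-0.273,0.0115,0.075],0,1],[[-0.273,0.0115,0.075],0,1],[[-0.273,0.0115,0.075],0,1]]'

```text
time: 11.5
tool_pos: [0.4769, -0.1414, 0.1099]
ee_rot: [-3.141, -0.004, -0.455]
wrist_force: [0.3, -0.2, 0.9]
width: 0.0
finger_force: 0.0
```

```bash
python3 - <<'E'
from h import *
o=robot.get_obs();print(o["tool_pos"],o["ee_rot"],o["wrist_force"])
print(row([.4765,-.1420,.077],o["ee_rot"][2]))
s=robot.snapshot("scene")
cv2.imwrite("pics/s7.png",cv2.resize(s["image"][130:270,130:310,::-1],None,fx=4,fy=4,interpolation=cv2.INTER_CUBIC))
E
```

```text
[ 0.47688665 -0.14135491  0.10993033] [-3.14127548 -0.00405969 -0.45508449] [ 0.32138688 -0.21119211  0.89698992]
([np.float64(-0.0001), np.float64(0.0007), np.float64(0.0329)], np.float64(0.0))
```

View pics/s7.png

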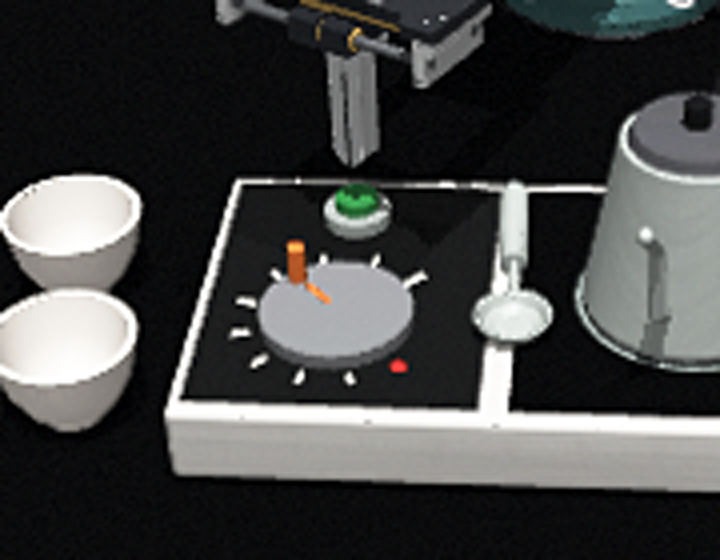

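The scene view shows the stud at (297, 262), pointing at the sixth mark at (277, 275). The finger is straight above the button at (357, 205). Press slowly.

Emit:
carry_out --steps '[[[0,0.001,0.012],0,1],[[0,0.001,0.022],0,1],[[0,0.001,0.027],0,1],[[0,0.001,0.03],0,1],[[0,0.001,0.032],0,1],[[0,0.001,0.0335],0,1],[[0,0.001,0.0335],0,1]]'

```text
time: 12.42
tool_pos: [0.4757, -0.1421, 0.0761]
ee_rot: [3.141, 0.0, -0.455]
wrist_force: [-6.7, 2.2, 12.3]
width: 0.0001
finger_force: 5.8
```

The button is 5.9 mm down, so fully pressed. Release straight up.

Emit:
carry_out --steps '[[[0,0,-0.004],0,1],[[0,0,-0.01],0,1],[[0,0,-0.03],0,1],[[0,0,-0.07],0,1],[[0,0,-0.11],0,1],[[0.0,0,-0.14],0,1],[[0.0,0,-0.14],0,1],[[0.0,0,-0.14],0,1]]'

```text
time: 13.42
tool_pos: [0.4756, -0.142, 0.2122]
ee_rot: [-3.142, 0.002, -0.455]
wrist_force: [0.3, -0.1, -0.5]
width: 0.0005
finger_force: 0.0
```

```bash
python3 - <<'E'
from h import *
o=robot.get_obs();print(o["time"],o["tool_pos"],o["wrist_force"])
s=robot.snapshot("scene")
cv2.imwrite("pics/s8.png",cv2.resize(s["image"][130:270,130:310,::-1],None,fx=4,fy=4,interpolation=cv2.INTER_CUBIC))
E
```

```text
13.425 [ 0.47560147 -0.14200018  0.21221791] [ 0.27918588 -0.10284216 -0.54001455]
```

View pics/s8.png

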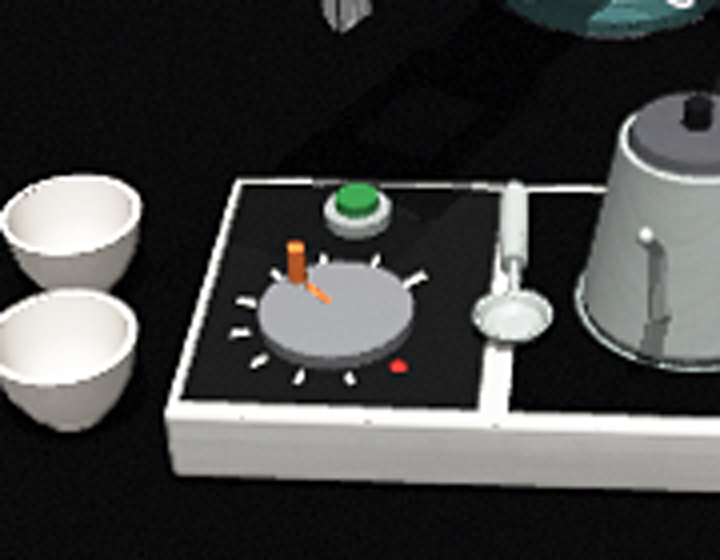

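The scene view shows the button back up at (357, 200) and the stud still at the sixth mark at (297, 262). The kettle, spoon and bowls in view are unmoved, so I'll hand in.

```bash
python3 -c "
from bench import robot
print(robot.close_job())"
```

```text
the job is handed in; nothing more can be done
None
```

The selector was pushed clockwise from level 1 to level 6 without passing it, the start button was then pressed fully down and came back up, nothing else appeared to move, and the job was handed in at about 13.5 s; no verdict came back.

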